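# Back off the hold-down bolt of a cell module with a reversible ratchet

## Robot

A 7-joint arm with a two-finger parallel gripper is mounted at the origin on the work surface. World frame = base frame: x ahead of the robot, y to its left, z up, the work surface at z = 0. Lengths are in m, angles in rad, forces in N, time in s.
With the tool pointing down it reaches from about 0.4 to 0.85 m from the base axis. Payload 10.4 kg.
Tool frame: the origin (TCP) lies on the front face of the gripper's body, between the roots of the fingers; the fingertips stand env.tip_extent ahead of it and the grasp point (between the pads) lies 51 mm ahead of it (env.tip_extent is the distance from the TCP to the fingertips, in m); y points along the fingers, x is the direction in which the jaws open and shut, and the axes are right-handed (so a half turn about y gives the same grasp; the last joint's range is limited). The gripper opens to 87 mm and grips with 3 to 60 N. Pads are 19 mm wide; open, the fingers measure 117 mm over their backs; the gripper's body (75 mm by 190 mm) begins 51 mm behind the grasp point.
Start: joints at [1.242, 0.332, -0.065, 1.46, 0.022, 1.35, -0.088], TCP at [0.188, -0.596, 0.292] pointing down, gripper open.
Joint ranges: [-2.6, 2.6], [-0.5, 2.12], [-1.47, 1.34], [0.16, 2.42], [-1.27, 4.41], [0.06, 2.06], [-2.6, 2.6]. Speed limits (rad/s): [2.22, 2.22, 2.79, 2.79, 3.14, 3.14, 3.14].

## Interface

Orientations are given as a rotation vector (axis times angle).
In Python, from plant import env, grab_frame, close_job gives the robot as it stands.
- The arm moves only by the shell command python3 -m pendant 'ROWS' [FORCE]. ROWS is JSON, a list that holds one entry, the list of rows, each a list of 7 numbers: the shift along the world's x, y, z in mm, then the turn, a rotation vector about the world's x, y, z in degrees, then the opening, from 0 (shut) to 1 (fully open). In form: [[[dx, dy, dz, rx, ry, rz, gripper], ...]]. A call has 1 to 8 rows; each row is the pose to reach, as a shift and turn from the pose commanded when the call began; what a row does not reach only later rows make up. A row lasts 1/10 s, in which the tool goes at most 50 mm and 8.59 degrees, less where a joint would pass 70% of its speed; a pose out of reach is approached as far as the arm can. A call with a gripper value outside its range is refused whole. The fingers move at their own pace and stop on an object; FORCE is the grip in N (left out, the last holds). Time passes only in rows, so rows that repeat a pose let the fingers close. It gives the time, the measured TCP pose, the force and the opening at its end, in the units of the state.
- env.read_state(): the state, without advancing time (a new reading comes with each control period).
- grab_frame(name): name is "scene" or "top"; returns a dict with "color" (400x640x3 uint8, red, green, blue), "mtx" (3x3 intrinsics, pixels), "extrinsics" (4x4, takes a point from world to camera coordinates). Camera axes: x right, y up, looking along -z (the intrinsics and any distortion apply to the point x, -y, -z); pixel columns grow to the right and rows downward; lengths in m; the calibration is good to about 2 mm. A picture is of the moment at which its call begins. There is no depth.
- close_job(): hands the job in, once; it reports no verdict.
The state is a dict: "t": time; "joint_positions": joint angles; "dq": joint speeds; "tau": joint torques, N m; "tcp_pos": TCP position; "orientation": TCP orientation; "ft_force": force on the tool from outside, world axes, zero at the start; "ft_torque": the same for the moment, N m; "finger_gap": opening from 0.0 (shut) to 1.0 (fully open).
Only numpy, scipy, OpenCV 4.12 (cv2) and the standard library are available. Lean on these libraries where they do the work, as an engineer would, in place of code of your own. Each camera call takes 0.05 s, during which the arm holds its last target.

## Task

The ratchet wrench on the hold-down bolt of the battery fixture is still set to tighten: first flip its small direction lever gently over to the loosen side, before swinging the handle. Then swing the handle anticlockwise (seen from above), ratcheting back between strokes as often as needed, until you feel the bolt come up firmly against its spring clip, without wrenching past it and bending the clip. Let go with the lever left on loosen, and leave the other things on the table as they are.

Things in the scene. Friction and masses are not known exactly. Their poses are not given: they have to be found in the camera images.
- fixture: Battery fixture fixed to the table: aluminium base plate with a block of green cells under an aluminium bar. Origin on the table straight under the axis of the upright hold-down bolt; x runs from the bolt along the bar over the cells, z up. Bar top 85 mm up, cells no higher; plate from 60 mm before to 250 mm behind the bolt, 75 mm to either side.
- post_top (a point): Top of one of two round steel posts, 134 mm tall and 12 mm thick, 55 mm from the bolt axis at 54 degrees either side of the fixture's -x (this one on its -y side). They bound the swing of the handle: a rigid stop.
- ratchet (a joint): Swing angle of the ratchet wrench about the vertical bolt axis, rad, -0.75 to 0.75 (posts, rigid). At 0 the handle points along the fixture's -x; it grows anticlockwise seen from above, the loosening way (handle end towards the fixture's -y). Lever on loosen: anticlockwise turns the bolt, clockwise just clicks back. The handle's own drag is about 2 N at the grip; it stays where left.
- grip (a point): Middle of the black rubber grip of the wrench, on its axis, 128 mm above the table, 155 mm from the bolt axis. The grip is a level round bar 24 mm thick, 100 mm long, pointing outwards from the bolt axis, with free space around and below. A 14 mm steel neck joins it to the head. The wrench is held on the bolt and does not lift off.
- head_top (a point): Top of the wrench head on the bolt axis, 140 mm up, 60 mm wide. Inside, a wheel of 20 teeth (0.31 rad): up to one tooth is lost at each reversal. The bolt has a hidden angle to go, 0.8 to 1.25 rad, new each time. Pull at the grip: about 5 N turning the bolt (1 to 4 N when paused); at the clip it grows by 0.5 N per mm. Firm is 9 to 12 N moving (5 to 8 N paused); at 17 N (13 N paused) the clip is bent.
- lever (a joint): Angle of the direction lever on top of the head, relative to the handle, rad: about -0.5 tighten, +0.5 loosen (rigid ends); it stays where left and grows anticlockwise seen from above. Its pivot is on the handle's centre line, 50 mm from the bolt axis towards the grip, and its tail points to the grip. 2 to 4 N sideways at its tab turns it; above 30 N it breaks.
- lever_tip (a point): Top of the upright thumb tab at the end of the lever's tail, 25 mm from the lever's pivot, 163 mm above the table. Dark steel, 10 mm long along the lever, 7 mm thick across, free from 146 to 163 mm above the table. For loosen the tab goes over to the side to which the handle shall swing (anticlockwise seen from above).
- clip_tip (a point): Outer end of the flat steel spring clip above the bar beside the bolt, 52 mm from the bolt axis, 97 mm above the table, on the fixture's -y side. It rests still until the bolt meets it, then turns with the bolt by a few mm; the bolt's friction keeps it pushed over when the handle is let go. About 1 to 5 mm is right; pushed 7 mm it is bent.
- tape_roll: Bystander: roll of white tape lying flat, 100 mm across, 48 mm high. Origin under its centre.
- glue_bottle: Bystander: white glue bottle, 36 mm across, 100 mm tall. Origin under its centre.
- parts_tray: Bystander: open grey tray 120 by 160 mm, 35 mm high. Origin under its centre.

How it is judged:
By the outcome, as a careful person would: the job done as asked, in the order asked, and still so for the second after the job is handed in, with the robot touching nothing.
It also fails if it takes over 72 s, if anything falls off the work surface, if the arm or the gripper's body presses on something with over 40 N, if the wrist force passes 120 N, or if a joint passes its speed limit or range.

## Working session

There is one attempt and no reset: what is moved stays moved. The work goes in short steps, Python scripts to look and compute and a shell command to move; the robot and the scene stay as the last step left them, time stands still between calls to the robot, and variables do not carry over. Pictures are saved under pics/ and viewed, and the job is handed in when it is done.

```bash
ls; mkdir -p pics; python3 - <<'E'
from plant import env, grab_frame
import cv2
print(env.tip_extent, env.read_state())
for n in("scene","top"):
    f=grab_frame(n); cv2.imwrite(f"pics/{n}0.png",f["color"][:,:,::-1]); print(f["mtx"],f["extrinsics"],[k for k in f])
E
```

```text
pics
0.0697 {'t': 0.0, 'joint_positions': array([ 1.24241736,  0.3328755 , -0.06470958,  1.46094344,  0.02157289,
        1.349923  , -0.08849806]), 'dq': array([-0.00044392,  0.00044631,  0.00050016,  0.00010545, -0.00168103,
        0.00117413,  0.00071716]), 'tau': array([-6.20245009e-04, -6.23247385e+01,  2.45199970e-02, -3.89907467e+01,
       -6.12114184e-02,  3.98084521e-02,  9.34428931e-05]), 'tcp_pos': array([ 0.18806848, -0.5957212 ,  0.29145061]), 'orientation': array([-1.33763692,  0.98190923, -0.97992422]), 'ft_force': array([ 0.74085259,  0.27039059, -0.59100165]), 'ft_torque': array([-0.00151134, -0.00940772,  0.02758421]), 'finger_gap': 1.0023505122053769}
[[494.41660839   0.         325.27969139]
 [  0.         494.41660839 198.45053199]
 [  0.           0.           1.        ]] [[ 0.48363096  0.87526716  0.00291313 -0.23191489]
 [-0.72911969  0.40103103  0.55457965  0.28546426]
 [ 0.4842371  -0.27033591  0.83212555 -1.56343037]
 [ 0.          0.          0.          1.        ]] ['color', 'mtx', 'extrinsics']
[[362.89490499   0.         320.57837711]
 [  0.         362.89490499 198.4836029 ]
 [  0.           0.           1.        ]] [[-0.02655621 -0.99963118 -0.00568084  0.03465946]
 [ 0.99625213 -0.02693356  0.08219654 -0.50288675]
 [-0.08231923 -0.00347672  0.99659995 -0.94026953]
 [ 0.          0.          0.          1.        ]] ['color', 'mtx', 'extrinsics']
```

View pics/scene0.png

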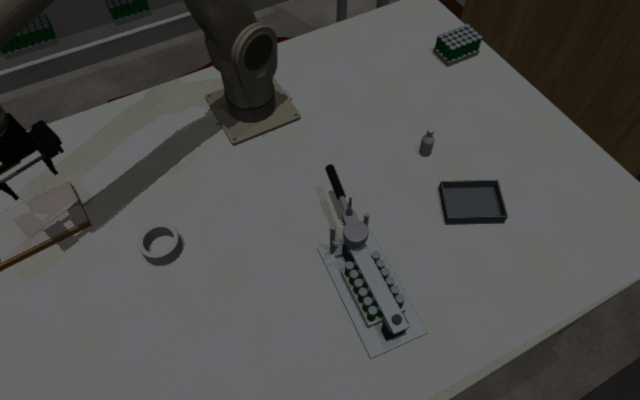

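View pics/top0.png

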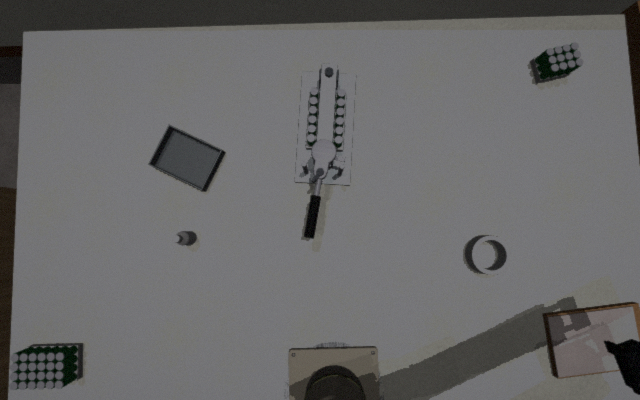

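```bash
cat > h.py <<'E'
import numpy as np, cv2
from scipy.spatial.transform import Rotation as R
def ray(f,u,v):
    K,E=f["mtx"],f["extrinsics"]
    d=np.array([(u-K[0,2])/K[0,0],-(v-K[1,2])/K[1,1],-1.])
    Rm,t=E[:3,:3],E[:3,3]
    return -Rm.T@t, Rm.T@d
def onz(f,u,v,z):
    o,d=ray(f,u,v); return o+d*(z-o[2])/d[2]
def proj(f,p):
    K,E=f["mtx"],f["extrinsics"]
    c=E[:3,:3]@np.asarray(p)+E[:3,3]
    return np.array([K[0,2]+K[0,0]*c[0]/-c[2],K[1,2]-K[1,1]*c[1]/-c[2]])
def tri(f1,p1,f2,p2):
    (a,d),(b,e)=ray(f1,*p1),ray(f2,*p2)
    s=np.linalg.lstsq(np.c_[d,-e],b-a,rcond=None)[0]
    x,y=a+d*s[0],b+e*s[1]; return (x+y)/2,np.linalg.norm(x-y)
E
python3 - <<'E'
from h import *
from plant import env
s=env.read_state(); print(R.from_rotvec(s["orientation"]).as_matrix().round(4))
for n in("scene","top"):
    im=cv2.imread(f"pics/{n}0.png")
E
```

```text
[[ 3.010e-01 -4.000e-04  9.536e-01]
 [-9.536e-01  1.200e-03  3.010e-01]
 [-1.200e-03 -1.000e+00 -1.000e-04]]
```

The scene view shows the wrench with its head at about (356,235) and grip at (336,182). The top view has the head at about (322,152), the grip at (312,215), the tape at (487,255), the bottle at (186,238) and the tray at (188,158). I'll zoom in.

```bash
python3 - <<'E'
import cv2, numpy as np
for n,(u,v) in {"scene":(352,215),"top":(320,180)}.items():
    im=cv2.imread(f"pics/{n}0.png")[v-60:v+60,u-60:u+60]
    im=np.clip(im.astype(float)*1.6,0,255).astype('uint8')
    im=cv2.resize(im,None,fx=5,fy=5,interpolation=cv2.INTER_CUBIC)
    for i in range(0,120,20):
        cv2.putText(im,str(u-60+i),(i*5,10),0,.4,(0,0,255)); cv2.putText(im,str(v-60+i),(0,i*5+4),0,.4,(0,0,255)); cv2.line(im,(i*5,0),(i*5,600),(0,0,200),1) if 0 else None
    cv2.imwrite(f"pics/{n}0z.png",im)
E
```

```text
(no output)
```

View pics/scene0z.png

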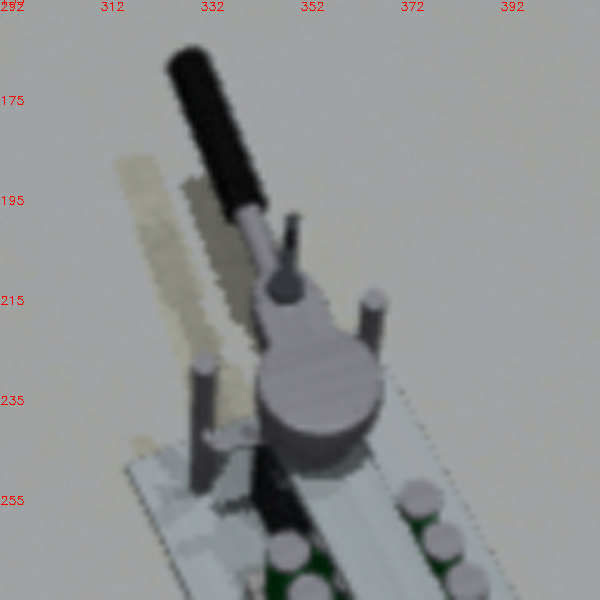

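View pics/top0z.png

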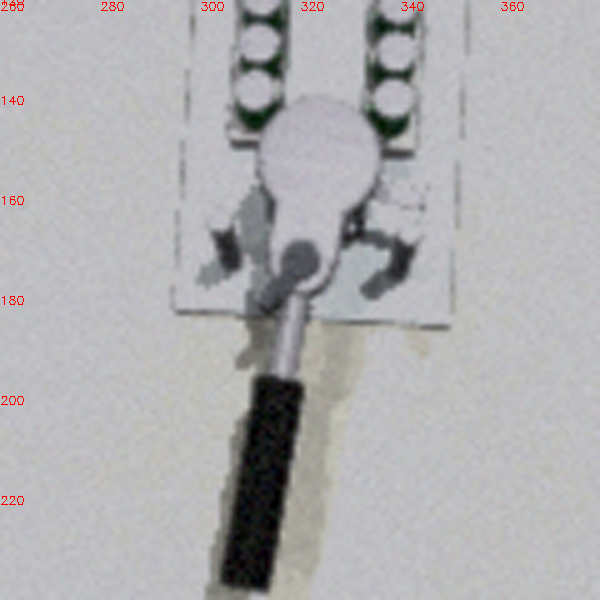

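```bash
python3 - <<'E'
from h import *
from plant import grab_frame
F={n:grab_frame(n) for n in("scene","top")}
T=lambda x,y:(x/5+260,y/5+120); S=lambda x,y:(x/5+292,y/5+155)
t,s=F["top"],F["scene"]
head=onz(t,*T(320,152),.140); print("head",head,onz(s,*S(320,380),.140),tri(t,T(320,152),s,S(320,380)))
g1=onz(t,*T(278,379),.135);g2=onz(t,*T(245,585),.135);print("grip",g1,g2,(g1+g2)/2, (onz(s,*S(247,210),.135)+onz(s,*S(190,60),.135))/2)
p=onz(t,*T(300,258),.15);print("piv",p,onz(s,*S(287,287),.15))
print("tip",onz(t,*T(262,303),.163),onz(s,*S(292,215),.163),tri(t,T(262,303),s,S(292,215)))
# plate corners z~? 
a=onz(t,*T(175,311),.008);b=onz(t,*T(449,327),.008);print("plate",a,b,np.degrees(np.arctan2(*( (b-a)[:2][::-1]))))
for q in[(220,240)]: pass
print("post", onz(s,*S(205,360),.134),onz(s,*S(374,297),.134))
print("clip", onz(s,*S(212,438),.097))
print("tape",onz(t,487,255,.048),"glue",onz(t,186,238,.1),"tray",onz(t,188,158,.03))
E
```

```text
head [0.60663515 0.00973665 0.14      ] [0.60809962 0.01050619 0.14      ] (array([0.60723031, 0.01032116, 0.13873874]), np.float64(0.0013495665876317924))
grip [0.50079914 0.03222558 0.135     ] [0.40557556 0.04991841 0.135     ] [0.45318735 0.041072   0.135     ] [0.45883523 0.04050293 0.135     ]
piv [0.55516001 0.02040519 0.15      ] [0.56165236 0.01944181 0.15      ]
tip [0.5330132  0.03811397 0.163     ] [0.53462643 0.03745421 0.163     ] (array([0.53334844, 0.03823773, 0.16074829]), np.float64(0.00015267250237187638))
plate [0.55056952 0.08895434 0.008     ] [ 0.53787604 -0.05831245  0.008     ] -94.92636318936627
post [ 0.56974642 -0.02945739  0.134     ] [0.57838528 0.05889238 0.134     ]
clip [ 0.59050772 -0.03663094  0.097     ]
tape [ 0.34634498 -0.39666439  0.048     ] glue [0.4102336  0.34803502 0.1       ] tray [0.62010349 0.36986772 0.03      ]
```

```bash
python3 -m pendant '[[[15,28,0,0,0,-1.2,0],[30,56,0,0,0,-2.4,0],[45,84,0,0,0,-3.6,0],[60,112,0,0,0,-4.8,0],[75,140,0,0,0,-6,0],[90,168,0,0,0,-7.2,0],[105,196,0,0,0,-8.4,0],[120,222,0,0,0,-9.7,0]]]' 40
python3 -m pendant '[[[15,28,0,0,0,-1.2,0],[30,56,0,0,0,-2.4,0],[45,84,0,0,0,-3.6,0],[60,112,0,0,0,-4.8,0],[75,140,0,0,0,-6,0],[90,168,0,0,0,-7.2,0],[105,196,0,0,0,-8.4,0],[120,222,0,0,0,-9.7,0]]]'
python3 -m pendant '[[[15,28,0,0,0,-1.2,0],[30,56,0,0,0,-2.4,0],[45,84,0,0,0,-3.6,0],[60,112,0,0,0,-4.8,0],[75,140,0,0,0,-6,0],[90,168,0,0,0,-7.2,0],[105,196,0,0,0,-8.4,0],[116,220,0,0,0,-9.6,0]]]'
```

```text
t: 1.0
tcp_pos: [0.3086, -0.3726, 0.2923]
orientation: [-1.271, 1.109, -1.109]
ft_force: [0.0, -1.1, 0.6]
finger_gap: 0.358
t: 1.8
tcp_pos: [0.4285, -0.1506, 0.2923]
orientation: [-1.193, 1.234, -1.234]
ft_force: [1.0, -0.5, -0.0]
finger_gap: 0.006
t: 2.6
tcp_pos: [0.5447, 0.0695, 0.2921]
orientation: [-1.107, 1.356, -1.355]
ft_force: [0.9, -0.4, -0.6]
finger_gap: 0.008
```

```bash
python3 -m pendant '[[[0,0,-15,0,0,0,0],[0,0,-30,0,0,0,0],[0,0,-45,0,0,0,0],[0,0,-58,0,0,0,0],[0,0,-67,0,0,0,0],[0,0,-71,0,0,0,0],[0,0,-71,0,0,0,0]]]'
cat > pic.py <<'E'
import sys
from h import *
from plant import grab_frame,env
tag=sys.argv[1]
o=[]
for n,(u,v) in {"scene":(350,205),"top":(318,185)}.items():
    f=grab_frame(n); im=f["color"][v-50:v+50,u-40:u+40,::-1]
    im=np.clip(im.astype(float)*1.7,0,255).astype('uint8')
    im=cv2.resize(im,None,fx=5,fy=5,interpolation=cv2.INTER_CUBIC)
    for i in range(0,100,20):
        cv2.putText(im,str(u-40+i),(i*5,10),0,.4,(0,0,255)); cv2.putText(im,str(v-50+i),(0,i*5+4),0,.4,(0,0,255))
    o.append(im)
cv2.imwrite(f"pics/{tag}.png",np.hstack(o))
E
python3 pic.py a1
```

```text
t: 3.3
tcp_pos: [0.544, 0.0677, 0.2209]
orientation: [-1.108, 1.356, -1.355]
ft_force: [0.0, -0.6, -0.1]
finger_gap: 0.009
```

View pics/a1.png

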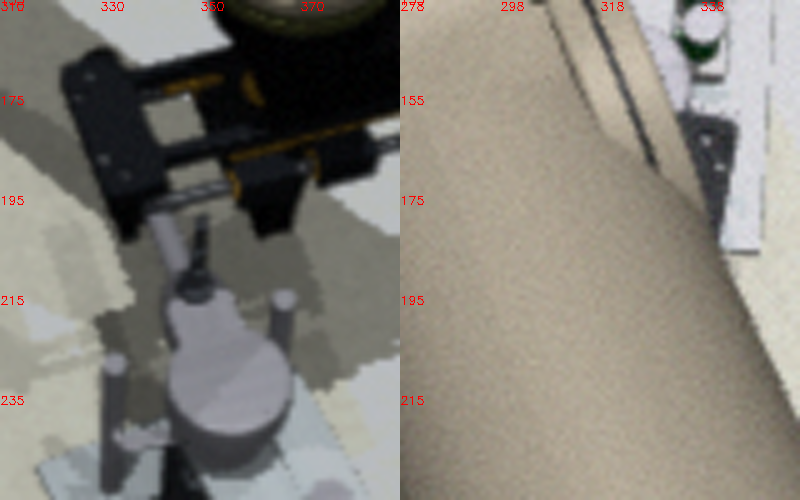

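The scene view has the tab at about (350,200) and black gripper parts on both sides of it, at (336,203) and (364,201). The arm blocks the top view. I'll project the expected fingertips to tell which part is which.

```bash
python3 - <<'E'
from h import *
from plant import env,grab_frame
f=grab_frame("scene"); s=env.read_state(); p=s["tcp_pos"]; M=R.from_rotvec(s["orientation"]).as_matrix()
print(M.round(3))
for x in(-.0585,-.0435,-.015,0,.015,.0435,.0585,-.095,.095):
  for y in (0,.0697): print(x,y,[proj(f,p+M@[x,y,z]).round(0) for z in(-.0095,.0095)])
im=f["color"][110:220,270:430,::-1]; cv2.imwrite("pics/a2.png",cv2.resize(np.clip(im*1.8,0,255).astype('uint8'),None,fx=5,fy=5,interpolation=2))
E
```

```text
[[-0.199  0.001  0.98 ]
 [-0.98  -0.    -0.199]
 [-0.    -1.     0.001]]
-0.0585 0 [array([388., 172.]), array([391., 179.])]
-0.0585 0.0697 [array([384., 189.]), array([387., 196.])]
-0.0435 0 [array([381., 174.]), array([384., 180.])]
-0.0435 0.0697 [array([379., 191.]), array([382., 197.])]
-0.015 0 [array([370., 177.]), array([373., 183.])]
-0.015 0.0697 [array([368., 194.]), array([370., 200.])]
0 0 [array([364., 178.]), array([367., 185.])]
0 0.0697 [array([362., 195.]), array([365., 202.])]
0.015 0 [array([358., 180.]), array([360., 186.])]
0.015 0.0697 [array([356., 197.]), array([359., 203.])]
0.0435 0 [array([346., 183.]), array([349., 189.])]
0.0435 0.0697 [array([345., 200.]), array([347., 206.])]
0.0585 0 [array([340., 185.]), array([342., 191.])]
0.0585 0.0697 [array([339., 201.]), array([341., 208.])]
-0.095 0 [array([402., 169.]), array([405., 175.])]
-0.095 0.0697 [array([398., 186.]), array([401., 192.])]
0.095 0 [array([324., 188.]), array([327., 195.])]
0.095 0.0697 [array([324., 205.]), array([327., 212.])]
```

View pics/a2.png

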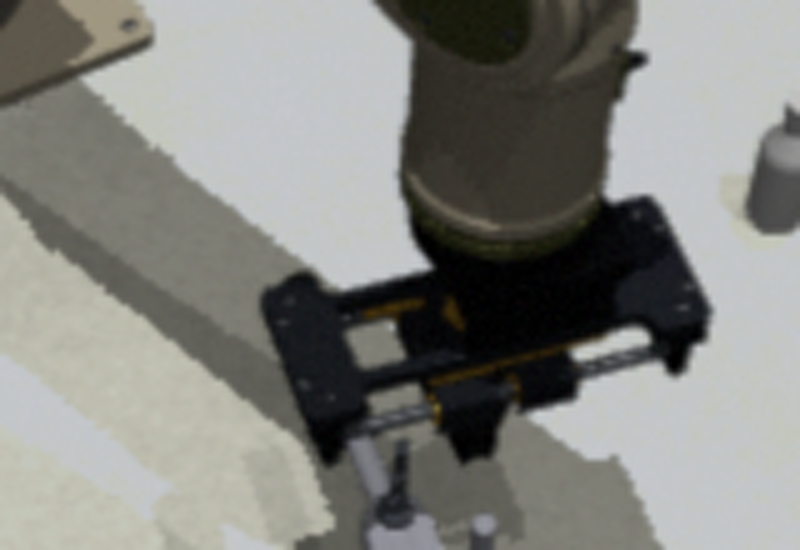

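```bash
python3 -m pendant '[[[-0.8,-4,0,0,0,0,0],[-1.6,-8,0,0,0,0,0],[-2,-10,0,0,0,0,0],[-2.4,-12,0,0,0,0,0],[-2.8,-14,0,0,0,0,0],[-3.2,-16,0,0,0,0,0]]]'
python3 -m pendant '[[[-0.4,-2,0,0,0,0,0],[-0.8,-4,0,0,0,0,0],[-1.2,-6,0,0,0,0,0],[-1.6,-8,0,0,0,0,0]]]'
python3 -m pendant '[[[-0.4,-2,0,0,0,0,0],[-0.8,-4,0,0,0,0,0]]]'; python3 pic.py a3
```

```text
t: 4.05
tcp_pos: [0.5409, 0.0519, 0.2213]
orientation: [-1.108, 1.355, -1.355]
ft_force: [-0.3, -0.8, 0.4]
finger_gap: 0.003
t: 4.45
tcp_pos: [0.5392, 0.0445, 0.2212]
orientation: [-1.108, 1.355, -1.354]
ft_force: [-1.3, 1.9, 0.4]
finger_gap: 0.008
t: 4.65
tcp_pos: [0.5385, 0.04, 0.2212]
orientation: [-1.108, 1.355, -1.355]
ft_force: [-1.3, 2.3, 0.0]
finger_gap: 0.003
```

View pics/a3.png

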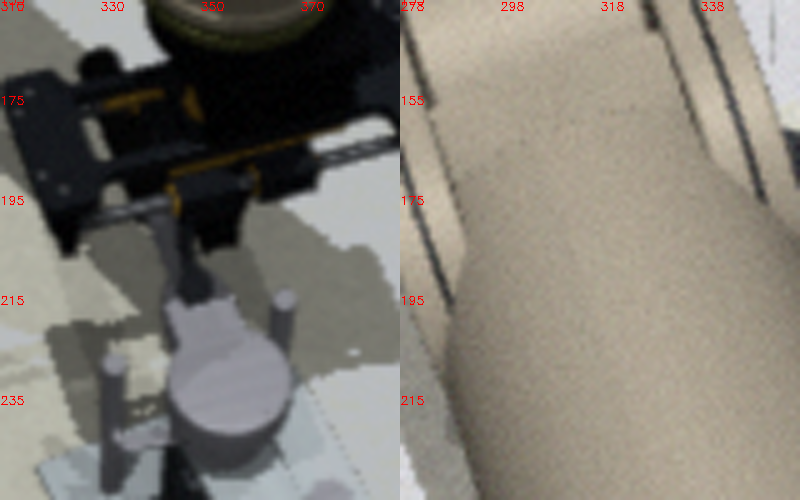

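The tab at about (346,203) is turning over ahead of the fingers, and the handle still lies where it was. I'll continue in small steps.

```bash
python3 -m pendant '[[[-0.4,-2,0,0,0,0,0],[-0.8,-4,0,0,0,0,0]]]'; python3 -m pendant '[[[-0.2,-1,0,0,0,0,0],[-0.4,-2,0,0,0,0,0]]]';python3 -m pendant '[[[-0.2,-1,0,0,0,0,0],[-0.2,-1,0,0,0,0,0]]]'; python3 pic.py a4
```

```text
t: 4.95
tcp_pos: [0.5378, 0.036, 0.2213]
orientation: [-1.108, 1.355, -1.355]
ft_force: [-1.8, 2.9, 0.3]
finger_gap: 0.003
t: 5.15
tcp_pos: [0.5373, 0.0341, 0.2213]
orientation: [-1.108, 1.355, -1.355]
ft_force: [-1.2, 4.8, -0.1]
finger_gap: 0.004
t: 5.35
tcp_pos: [0.5371, 0.0329, 0.2213]
orientation: [-1.108, 1.355, -1.355]
ft_force: [-0.8, 3.1, -0.2]
finger_gap: 0.008
```

View pics/a4.png

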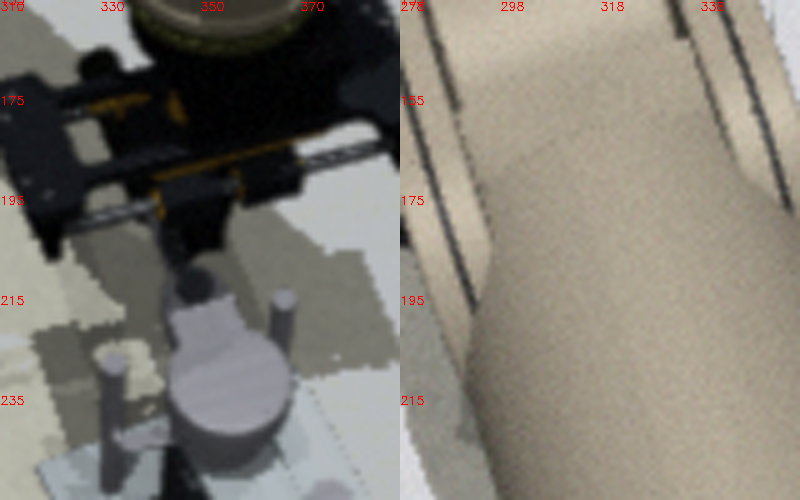

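```bash
python3 -m pendant '[[[-0.2,-1,0,0,0,0,0],[-0.4,-2,0,0,0,0,0]]]'; python3 -m pendant '[[[0.4,2,0,0,0,0,0],[0.8,4,0,0,0,0,0],[1,5,15,0,0,0,0],[1,5,35,0,0,0,0],[1,5,55,0,0,0,0],[1,40,70,0,0,0,0],[1,75,75,0,0,0,0],[1,75,75,0,0,0,0]]]'; python3 pic.py a5
```

```text
t: 5.65
tcp_pos: [0.5369, 0.031, 0.2213]
orientation: [-1.108, 1.355, -1.355]
ft_force: [-1.2, 2.7, -1.1]
finger_gap: 0.006
t: 6.45
tcp_pos: [0.5374, 0.1115, 0.2989]
orientation: [-1.107, 1.349, -1.35]
ft_force: [0.1, -0.9, 1.0]
finger_gap: 0.0
```

View pics/a5.png

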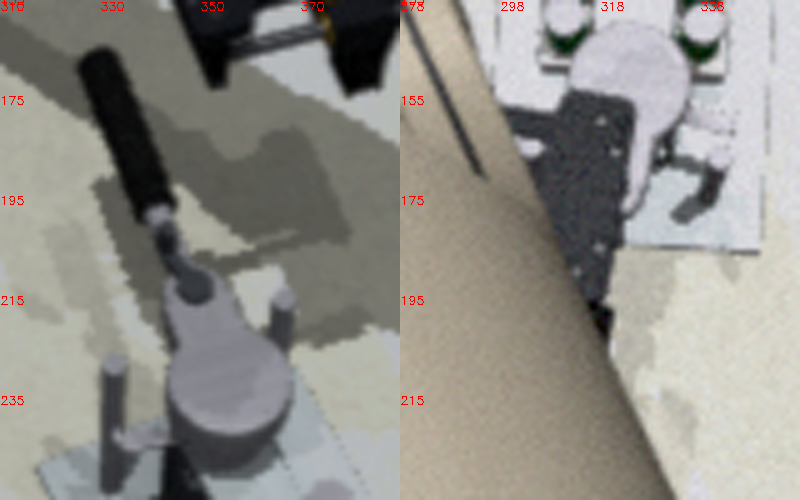

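```bash
python3 - <<'E'
from h import *
from plant import grab_frame
s=grab_frame("scene")
S=lambda x,y:(x/5+310,y/5+155)
print("tip",onz(s,*S(165,222),.163)); g=(onz(s,*S(155,217),.135)+onz(s,*S(95,58),.135))/2; print("grip",g)
h=np.array([.607,.0103]); d=g[:2]-h; a=np.arctan2(d[1],d[0]); print(np.degrees(a))
for th in(a,np.radians(168.5)):
  for l in(-.5,0,.3,.5):
    p=h+.05*np.array([np.cos(th),np.sin(th)])+.025*np.array([np.cos(th+l),np.sin(th+l)])
    print(l,p,proj(s,[*p,.163]))
E
```

```text
tip [0.52958943 0.01998233 0.163     ]
grip [0.45921161 0.038233   0.135     ]
169.2969723089005
-0.5 [0.53853792 0.03543763] [350.5053079  199.53731026]
0 [0.53330478 0.02422889] [345.32771282 199.82340605]
0.3 [0.53302985 0.01676204] [342.55207123 201.00205123]
0.5 [0.53408601 0.01188339] [340.99365165 202.15588017]
-0.5 [0.5388942  0.03638747] [350.92521918 199.48632874]
0 [0.53350565 0.0252526 ] [345.74210309 199.71219833]
0.3 [0.53312689 0.01779029] [342.94731029 200.85773954]
0.5 [0.53411509 0.01289742] [341.37031009 201.99253951]
```

```bash
python3 - <<'E'
from h import *
from plant import grab_frame
s=grab_frame("scene")
im=s["color"][185:225,320:380,::-1]; cv2.imwrite("pics/a6.png",cv2.resize(np.clip(im*1.9,0,255).astype('uint8'),None,fx=13,fy=13,interpolation=2))
E
```

```text
(no output)
```

View pics/a6.png

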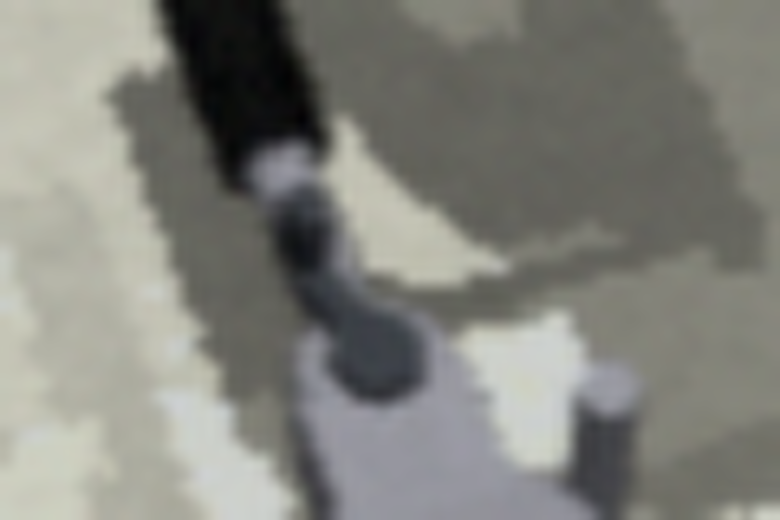

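The tab top is at about (343.7,200.4), which puts the lever at roughly +0.2 to +0.3, so it needs a few mm more. I'll go back and push further.

```bash
python3 -m pendant '[[[0,-32,-5,0,0,0,0],[0,-63,-15,0,0,0,0],[0,-63,-30,0,0,0,0],[0,-63,-45,0,0,0,0],[0,-63,-60,0,0,0,0],[0,-63,-72,0,0,0,0],[0,-65,-75,0,0,0,0],[-0.4,-70,-75,0,0,0,0]]]'; python3 -m pendant '[[[-0.4,-2,0,0,0,0,0],[-0.8,-4,0,0,0,0,0]]]'; python3 -m pendant '[[[-0.2,-1,0,0,0,0,0],[-0.4,-2,0,0,0,0,0]]]'
```

```text
t: 7.45
tcp_pos: [0.5372, 0.0366, 0.2209]
orientation: [-1.109, 1.355, -1.353]
ft_force: [0.7, 0.8, 0.4]
finger_gap: 0.005
t: 7.65
tcp_pos: [0.5369, 0.0317, 0.2219]
orientation: [-1.107, 1.355, -1.356]
ft_force: [0.3, -0.1, 0.2]
finger_gap: 0.002
t: 7.85
tcp_pos: [0.5366, 0.0305, 0.2219]
orientation: [-1.106, 1.354, -1.355]
ft_force: [0.6, 2.7, 1.2]
finger_gap: 0.001
```

```bash
python3 -m pendant '[[[-0.2,-1,0,0,0,0,0],[-0.4,-2,0,0,0,0,0]]]'; python3 -m pendant '[[[-0.2,-1,0,0,0,0,0],[-0.4,-2,0,0,0,0,0]]]'; python3 -m pendant '[[[-0.2,-1,0,0,0,0,0],[-0.2,-1,0,0,0,0,0]]]'
```

```text
t: 8.05
tcp_pos: [0.5363, 0.0285, 0.2218]
orientation: [-1.106, 1.354, -1.355]
ft_force: [3.5, 4.0, 0.9]
finger_gap: 0.006
t: 8.25
tcp_pos: [0.536, 0.0264, 0.2218]
orientation: [-1.106, 1.354, -1.355]
ft_force: [5.2, 4.5, 1.1]
finger_gap: 0.003
t: 8.45
tcp_pos: [0.5357, 0.0253, 0.2216]
orientation: [-1.106, 1.354, -1.355]
ft_force: [3.5, 4.3, 0.3]
finger_gap: -0.001
```

```bash
cat > z.py <<'E'
import sys
from h import *
from plant import grab_frame
s=grab_frame("scene")
im=s["color"][185:225,320:380,::-1]; cv2.imwrite(f"pics/{sys.argv[1]}.png",cv2.resize(np.clip(im*1.9,0,255).astype('uint8'),None,fx=13,fy=13,interpolation=2))
E
python3 z.py a7
```

```text
(no output)
```

View pics/a7.png

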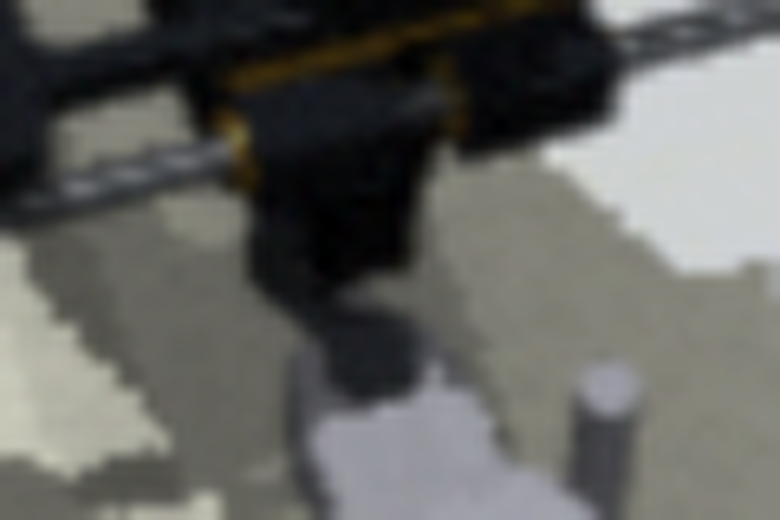

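```bash
python3 -m pendant '[[[0.4,2,0,0,0,0,0],[0.8,4,0,0,0,0,0],[1,6,15,0,0,0,0.1],[1,6,35,0,0,0,0.3],[1,6,55,0,0,0,0.5],[0,60,70,0,0,0,0.5],[0,85,75,0,0,0,0.5],[0,85,75,0,0,0,0.5]]]'; python3 z.py a8;
```

```text
t: 9.3
tcp_pos: [0.5345, 0.1153, 0.2987]
orientation: [-1.108, 1.35, -1.35]
ft_force: [-0.3, -0.4, -0.3]
finger_gap: 0.451
```

View pics/a8.png

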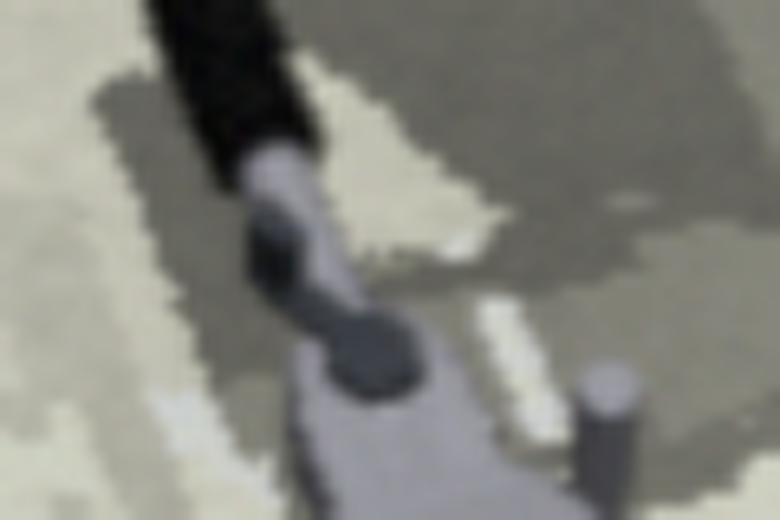

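The tab top is now at about (340.6,201.5), matching the +0.5 prediction of (341,202): the lever is on loosen. Next I'll measure the grip and plan the approach.

```bash
cat > grip.py <<'E'
import sys
from h import *
from plant import grab_frame,env
H=np.array([.607,.0103])
def handle(f,show=True):
    # black grip in scene view
    c=f["color"].astype(int); m=((c.max(2)<14)).astype('uint8')
    return m
if __name__=="__main__":
    f=grab_frame("scene"); im=f["color"][150:220,300:380,::-1]
    cv2.imwrite(f"pics/{sys.argv[1]}.png",cv2.resize(np.clip(im*1.9,0,255).astype('uint8'),None,fx=8,fy=8,interpolation=2))
    s=env.read_state(); M=R.from_rotvec(s["orientation"]).as_matrix(); print(s["tcp_pos"],np.degrees(np.arctan2(M[1,0],M[0,0])),M[:,1])
E
python3 grip.py b1
```

```text
[0.53507119 0.11041616 0.29707019] -101.39387551277875 [ 4.33494220e-04 -5.02773564e-04 -9.99999780e-01]
```

View pics/b1.png

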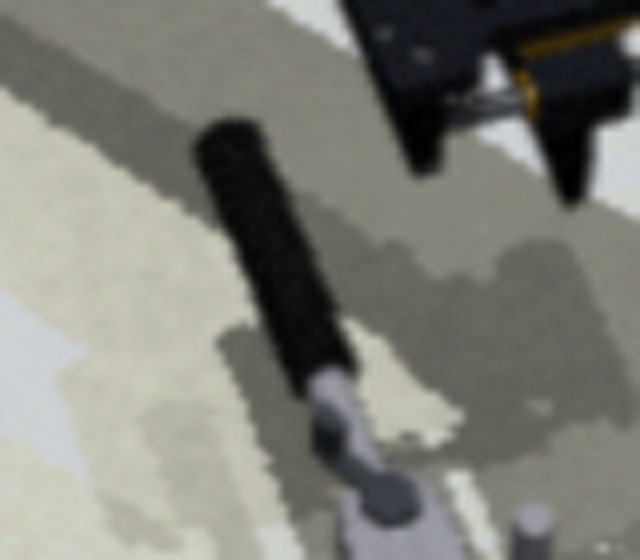

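```bash
python3 - <<'E'
from h import *
from plant import grab_frame,env
f=grab_frame("scene"); H=np.array([.607,.0103])
n=onz(f,340.9,197.5,.128);a=onz(f,329,167.8,.128);m=(a+n)/2
print(n,a,m,np.linalg.norm(a-n))
d=m[:2]-H; th=np.arctan2(d[1],d[0]); print(np.degrees(th),np.linalg.norm(d),"axis dir",np.degrees(np.arctan2(*(a-n)[:2][::-1])))
for t in (th,):
  print("target",H+.155*np.array([np.cos(t),np.sin(t)]))
s=env.read_state(); print(s["tcp_pos"],s["t"])
E
```

```text
[0.50265232 0.03090119 0.128     ] [0.40813944 0.04996236 0.128     ] [0.45539588 0.04043178 0.128     ] 0.09641583386129411
168.7587829272202 0.15456950823364982 axis dir 168.59764972571992
target [0.45497365 0.0405157 ]
[0.53518335 0.10923956 0.29659882] 9.45
```

```bash
python3 -m pendant '[[[-20,-17,0,0,0,0,0.55],[-40,-34,0,0,0,0,0.55],[-60,-51,-5,0,0,0,0.55],[-80,-68.5,-15,0,0,0,0.55],[-80,-68.5,-35,0,0,0,0.55],[-80,-68.5,-55,0,0,0,0.55],[-80,-68.5,-60,0,0,0,0.55],[-80,-68.5,-60,0,0,0,0.55]]]' 40; python3 grip.py b2
```

```text
t: 10.25
tcp_pos: [0.4549, 0.0407, 0.236]
orientation: [-1.108, 1.357, -1.356]
ft_force: [0.2, -0.1, -0.2]
finger_gap: 0.553
[0.45534313 0.04099612 0.23670759] -101.52580388981919 [-2.32099451e-04  7.23870096e-05 -9.99999970e-01]
```

View pics/b2.png

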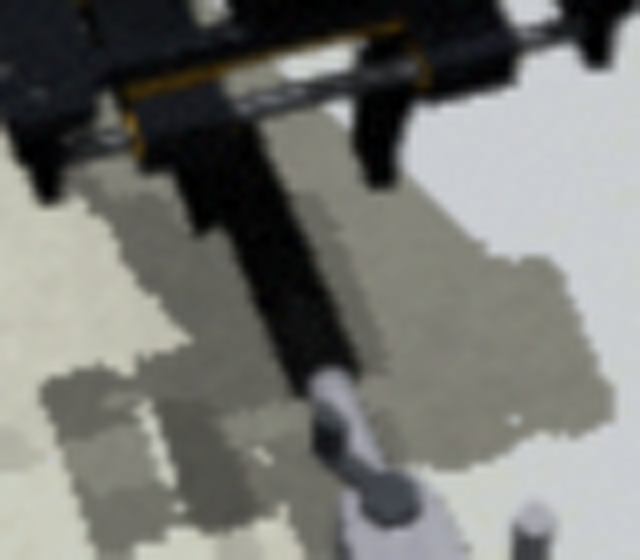

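The fingers stand on both sides of the grip, with tips at zoomed (205,230) and (380,180). Going down.

```bash
python3 -m pendant '[[[0,0,-12,0,0,0,0.55],[0,0,-24,0,0,0,0.55],[0,0,-36,0,0,0,0.55],[0,0,-46,0,0,0,0.55],[0,0,-54,0,0,0,0.55],[0,0,-57,0,0,0,0.55],[0,0,-57,0,0,0,0.4]]]'; python3 -m pendant '[[[0,0,0,0,0,0,0.33],[0,0,0,0,0,0,0.33],[0,0,0,0,0,0,0.33]]]'; python3 grip.py b3
```

```text
t: 11.0
tcp_pos: [0.455, 0.0415, 0.1789]
orientation: [-1.108, 1.356, -1.355]
ft_force: [0.1, 0.1, -0.0]
finger_gap: 0.517
t: 11.3
tcp_pos: [0.4554, 0.0414, 0.1796]
orientation: [-1.107, 1.355, -1.356]
ft_force: [-1.0, -1.5, 0.9]
finger_gap: 0.347
[0.45533073 0.04126959 0.17959426] -101.48684106782154 [ 5.20153670e-04 -5.81555026e-04 -9.99999696e-01]
```

View pics/b3.png

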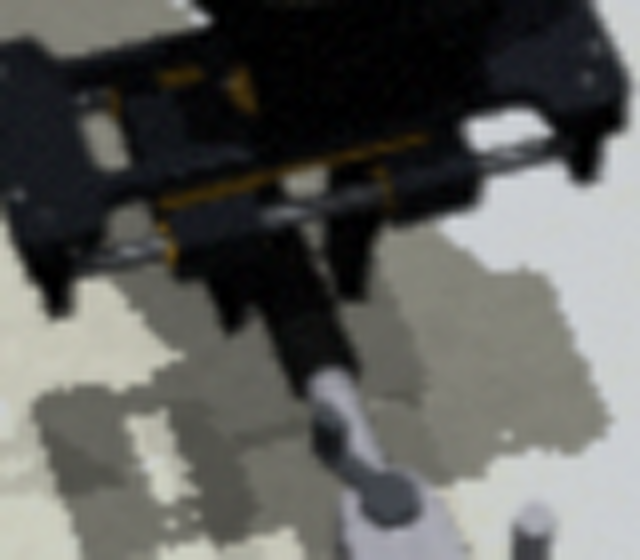

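```bash
cat > arc.py <<'E'
import sys,numpy as np
a0,st,n=map(float,sys.argv[1:4]); r=155
p=lambda a:r*np.array([np.cos(np.radians(a)),np.sin(np.radians(a))])
print([[*(p(a0+st*i)-p(a0)).round(1).tolist(),0,0,0,st*i] for i in range(1,int(n)+1)])
E
python3 arc.py 168.7 2 8;python3 arc.py 184.7 2 8;python3 arc.py 200.7 2 6
```

```text
[[-1.0, -5.3, 0, 0, 0, 2.0], [-1.7, -10.7, 0, 0, 0, 4.0], [-2.3, -16.1, 0, 0, 0, 6.0], [-2.7, -21.4, 0, 0, 0, 8.0], [-3.0, -26.9, 0, 0, 0, 10.0], [-3.0, -32.3, 0, 0, 0, 12.0], [-2.8, -37.7, 0, 0, 0, 14.0], [-2.5, -43.1, 0, 0, 0, 16.0]]
[[0.5, -5.4, 0, 0, 0, 2.0], [1.3, -10.7, 0, 0, 0, 4.0], [2.2, -16.1, 0, 0, 0, 6.0], [3.3, -21.4, 0, 0, 0, 8.0], [4.6, -26.6, 0, 0, 0, 10.0], [6.0, -31.8, 0, 0, 0, 12.0], [7.7, -37.0, 0, 0, 0, 14.0], [9.5, -42.1, 0, 0, 0, 16.0]]
[[2.0, -5.0, 0, 0, 0, 2.0], [4.2, -10.0, 0, 0, 0, 4.0], [6.5, -14.9, 0, 0, 0, 6.0], [9.0, -19.6, 0, 0, 0, 8.0], [11.7, -24.3, 0, 0, 0, 10.0], [14.6, -28.9, 0, 0, 0, 12.0]]
```

```bash
cat > st.py <<'E'
from h import *
from plant import env
s=env.read_state();M=R.from_rotvec(s["orientation"]).as_matrix()
d=s["tcp_pos"][:2]-np.array([.607,.0103]);th=np.arctan2(d[1],d[0])%(2*np.pi)
T=np.array([-np.sin(th),np.cos(th)]);r=d/np.linalg.norm(d);F=s["ft_force"][:2]
print("ang %.2f rad %.1f yaw %.1f pull %.1f radial %.1f Mz %.2f t %.2f"%(np.degrees(th),1e3*np.linalg.norm(d),np.degrees(np.arctan2(M[1,0],M[0,0]))%360-90,-F@T,F@r,s["ft_torque"][2],s["t"]))
E
python3 -m pendant '[[[-1,-5.3,0,0,0,2,0.33],[-1.7,-10.7,0,0,0,4,0.33],[-2.3,-16.1,0,0,0,6,0.33],[-2.7,-21.4,0,0,0,8,0.33],[-3,-26.9,0,0,0,10,0.33],[-3,-32.3,0,0,0,12,0.33],[-2.8,-37.7,0,0,0,14,0.33],[-2.5,-43.1,0,0,0,16,0.33]]]'; python3 st.py
python3 grip.py b4
```

```text
t: 12.15
tcp_pos: [0.4526, -0.0014, 0.1794]
orientation: [-1.246, 1.15, -1.149]
ft_force: [-0.7, 1.4, 1.1]
finger_gap: 0.335
ang 184.33 rad 154.8 yaw 184.6 pull 1.4 radial 0.6 Mz 0.01 t 12.15
[ 0.45265939 -0.0023126   0.17937835] -85.30540705081268 [-4.75913966e-05 -5.93750651e-05 -9.99999997e-01]
```

View pics/b4.png

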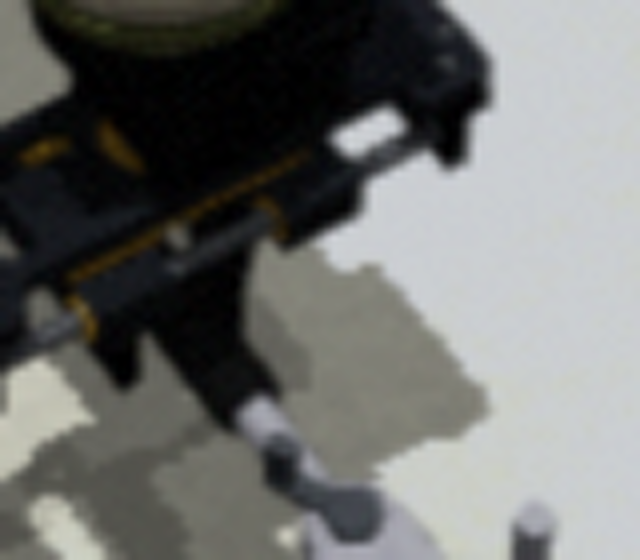

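The handle follows and the lever stays over on loosen; the light pull is tooth backlash being taken up. Continuing.

```bash

python3 -m pendant '[[[0.5,-5.4,0,0,0,2,0.33],[1.3,-10.7,0,0,0,4,0.33],[2.2,-16.1,0,0,0,6,0.33],[3.3,-21.4,0,0,0,8,0.33]]]'; python3 st.py
python3 -m pendant '[[[1.3,-5.2,0,0,0,2,0.33],[2.7,-10.4,0,0,0,4,0.33],[4.4,-15.6,0,0,0,6,0.33],[6.2,-20.7,0,0,0,8,0.33]]]'; python3 st.py
```

```text
t: 12.6
tcp_pos: [0.4557, -0.022, 0.1793]
orientation: [-1.305, 1.046, -1.044]
ft_force: [-2.2, 4.6, 2.7]
finger_gap: 0.326
ang 192.05 rad 154.7 yaw 192.6 pull 5.0 radial 1.2 Mz -0.08 t 12.60
t: 13.0
tcp_pos: [0.4618, -0.0428, 0.1793]
orientation: [-1.358, 0.942, -0.939]
ft_force: [-3.2, 4.1, 3.2]
finger_gap: 0.332
ang 200.08 rad 154.6 yaw 200.6 pull 5.0 radial 1.6 Mz 0.01 t 13.00
```

```bash

python3 -m pendant '[[[2,-5,0,0,0,2,0.33],[4.2,-10,0,0,0,4,0.33],[6.5,-14.9,0,0,0,6,0.33],[9,-19.6,0,0,0,8,0.33]]]'; python3 st.py
python3 -m pendant '[[[2.7,-4.7,0,0,0,2,0.33],[5.5,-9.3,0,0,0,4,0.33]]]'; python3 st.py; python3 pic.py c1
```

```text
t: 13.4
tcp_pos: [0.4707, -0.0625, 0.1792]
orientation: [-1.405, 0.836, -0.833]
ft_force: [-2.9, 3.2, 2.7]
finger_gap: 0.334
ang 208.11 rad 154.5 yaw 208.6 pull 4.2 radial 1.0 Mz -0.01 t 13.40
t: 13.6
tcp_pos: [0.4762, -0.0718, 0.1792]
orientation: [-1.426, 0.782, -0.779]
ft_force: [-4.4, 3.9, 3.9]
finger_gap: 0.329
ang 212.13 rad 154.4 yaw 212.6 pull 5.6 radial 1.7 Mz -0.01 t 13.60
```

View pics/c1.png

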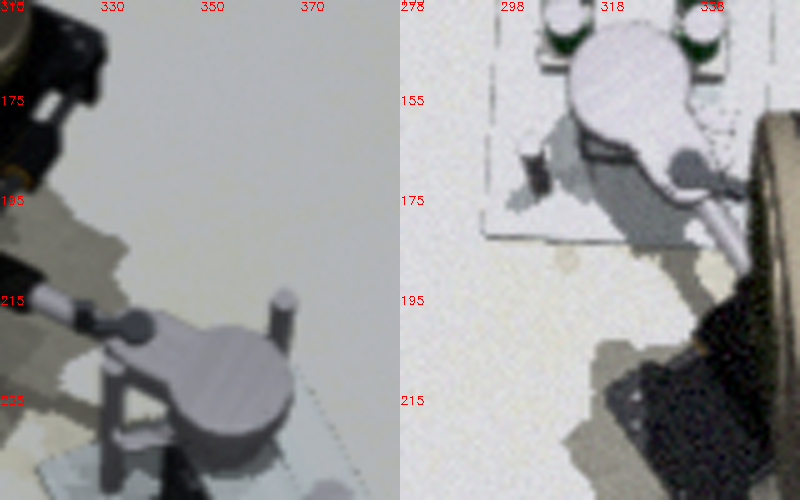

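The head has swung right up near the post, and the lever still points to the loosen side of the handle. Now I'll ratchet back.

```bash
for a in 212.7 188.7 164.7; do python3 arc.py $a -3 8; done
```

```text
[[-4.2, 6.9, 0, 0, 0, -3.0], [-8.0, 14.1, 0, 0, 0, -6.0], [-11.5, 21.4, 0, 0, 0, -9.0], [-14.6, 28.9, 0, 0, 0, -12.0], [-17.2, 36.6, 0, 0, 0, -15.0], [-19.5, 44.4, 0, 0, 0, -18.0], [-21.3, 52.3, 0, 0, 0, -21.0], [-22.8, 60.3, 0, 0, 0, -24.0]]
[[-1.0, 8.1, 0, 0, 0, -3.0], [-1.6, 16.1, 0, 0, 0, -6.0], [-1.8, 24.3, 0, 0, 0, -9.0], [-1.5, 32.4, 0, 0, 0, -12.0], [-0.8, 40.5, 0, 0, 0, -15.0], [0.3, 48.5, 0, 0, 0, -18.0], [1.8, 56.5, 0, 0, 0, -21.0], [3.7, 64.3, 0, 0, 0, -24.0]]
[[2.3, 7.8, 0, 0, 0, -3.0], [5.1, 15.4, 0, 0, 0, -6.0], [8.2, 22.9, 0, 0, 0, -9.0], [11.8, 30.2, 0, 0, 0, -12.0], [15.7, 37.3, 0, 0, 0, -15.0], [20.0, 44.2, 0, 0, 0, -18.0], [24.6, 50.9, 0, 0, 0, -21.0], [29.6, 57.3, 0, 0, 0, -24.0]]
```

```bash

python3 -m pendant '[[[-4.2,6.9,0,0,0,-3,0.33],[-8,14.1,0,0,0,-6,0.33],[-11.5,21.4,0,0,0,-9,0.33],[-14.6,28.9,0,0,0,-12,0.33],[-17.2,36.6,0,0,0,-15,0.33],[-19.5,44.4,0,0,0,-18,0.33],[-21.3,52.3,0,0,0,-21,0.33],[-22.8,60.3,0,0,0,-24,0.33]]]'; python3 st.py
python3 -m pendant '[[[-1,8.1,0,0,0,-3,0.33],[-1.6,16.1,0,0,0,-6,0.33],[-1.8,24.3,0,0,0,-9,0.33],[-1.5,32.4,0,0,0,-12,0.33],[-0.8,40.5,0,0,0,-15,0.33],[0.3,48.5,0,0,0,-18,0.33],[1.8,56.5,0,0,0,-21,0.33],[3.7,64.3,0,0,0,-24,0.33]]]'; python3 st.py
```

```text
t: 14.5
tcp_pos: [0.4538, -0.0124, 0.1793]
orientation: [-1.274, 1.101, -1.103]
ft_force: [0.7, -1.4, -0.3]
finger_gap: 0.327
ang 188.44 rad 154.9 yaw 188.3 pull -1.5 radial -0.5 Mz 0.04 t 14.50
t: 15.3
tcp_pos: [0.4577, 0.0519, 0.1793]
orientation: [-1.067, 1.407, -1.41]
ft_force: [1.7, -3.1, -0.7]
finger_gap: 0.329
ang 164.45 rad 155.0 yaw 164.3 pull -2.6 radial -2.5 Mz -0.02 t 15.30
```

```bash

python3 -m pendant '[[[2.3,7.8,0,0,0,-3,0.33],[5.1,15.4,0,0,0,-6,0.33],[8.2,22.9,0,0,0,-9,0.33],[11.8,30.2,0,0,0,-12,0.33],[15.7,37.3,0,0,0,-15,0.33],[20,44.2,0,0,0,-18,0.33],[24.6,50.9,0,0,0,-21,0.33],[29.6,57.3,0,0,0,-24,0.33]]]'; python3 st.py
python3 arc.py 140.7 -1 3; python3 pic.py c2
```

```text
t: 16.1
tcp_pos: [0.4843, 0.1051, 0.1777]
orientation: [-0.824, 1.678, -1.679]
ft_force: [-1.1, -1.4, -0.2]
finger_gap: 0.332
ang 142.32 rad 155.0 yaw 142.1 pull -1.8 radial -0.0 Mz 0.01 t 16.10
[[1.7, 2.1, 0, 0, 0, -1.0], [3.5, 4.1, 0, 0, 0, -2.0], [5.3, 6.1, 0, 0, 0, -3.0]]
```

View pics/c2.png

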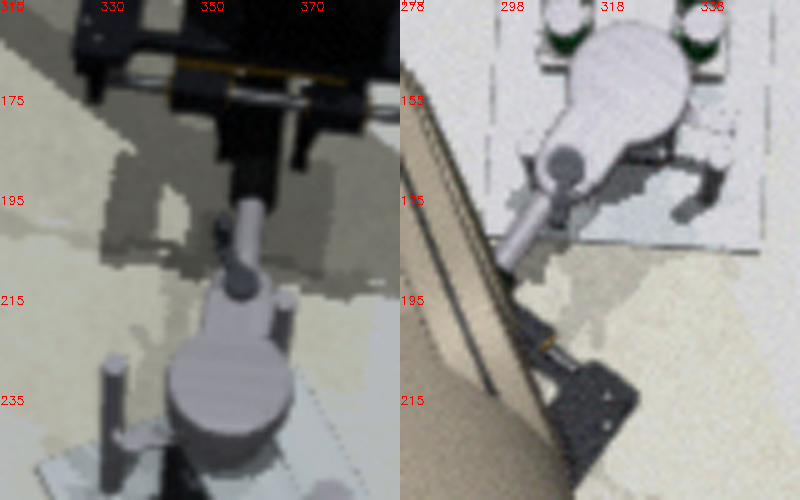

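```bash
python3 -m pendant '[[[1.7,2.1,0,0,0,-1,0.33],[3.5,4.1,0,0,0,-2,0.33],[5.3,6.1,0,0,0,-3,0.33],[5.3,6.1,0,0,0,-3,0.33]]]'; python3 st.py; for a in 137.7 153.7 ; do python3 arc.py $a 2 8;done; python3 arc.py 169.7 1 8
```

```text
t: 16.6
tcp_pos: [0.489, 0.1119, 0.1775]
orientation: [-0.789, 1.711, -1.712]
ft_force: [0.1, -0.9, 0.4]
finger_gap: 0.329
ang 139.27 rad 155.8 yaw 139.3 pull -0.6 radial -0.7 Mz 0.05 t 16.60
[[-3.6, -4.1, 0, 0, 0, 2.0], [-7.0, -8.3, 0, 0, 0, 4.0], [-10.3, -12.6, 0, 0, 0, 6.0], [-13.4, -17.0, 0, 0, 0, 8.0], [-16.4, -21.5, 0, 0, 0, 10.0], [-19.2, -26.1, 0, 0, 0, 12.0], [-21.8, -30.8, 0, 0, 0, 14.0], [-24.3, -35.6, 0, 0, 0, 16.0]]
[[-2.3, -4.9, 0, 0, 0, 2.0], [-4.5, -9.9, 0, 0, 0, 4.0], [-6.4, -14.9, 0, 0, 0, 6.0], [-8.2, -20.0, 0, 0, 0, 8.0], [-9.8, -25.2, 0, 0, 0, 10.0], [-11.2, -30.4, 0, 0, 0, 12.0], [-12.5, -35.7, 0, 0, 0, 14.0], [-13.5, -41.0, 0, 0, 0, 16.0]]
[[-0.5, -2.7, 0, 0, 0, 1.0], [-0.9, -5.3, 0, 0, 0, 2.0], [-1.2, -8.0, 0, 0, 0, 3.0], [-1.6, -10.7, 0, 0, 0, 4.0], [-1.8, -13.4, 0, 0, 0, 5.0], [-2.1, -16.1, 0, 0, 0, 6.0], [-2.2, -18.8, 0, 0, 0, 7.0], [-2.4, -21.5, 0, 0, 0, 8.0]]
```

```bash
python3 -m pendant '[[[-3.6,-4.1,0,0,0,2,0.33],[-7,-8.3,0,0,0,4,0.33],[-10.3,-12.6,0,0,0,6,0.33],[-13.4,-17,0,0,0,8,0.33],[-16.4,-21.5,0,0,0,10,0.33],[-19.2,-26.1,0,0,0,12,0.33]]]'; python3 st.py;  python3 - <<'E'
from plant import env
print(env.read_state()["joint_positions"])
E
```

```text
t: 17.2
tcp_pos: [0.47, 0.0852, 0.1777]
orientation: [-0.932, 1.568, -1.569]
ft_force: [0.6, 0.4, -0.9]
finger_gap: 0.328
ang 151.32 rad 156.2 yaw 151.3 pull 0.7 radial -0.4 Mz 0.01 t 17.20
[-0.238204    0.11615606 -0.0400489   1.9755087   0.00712195  1.05282506
 -2.35315166]
```

```bash
python3 arc.py 151.3 1.5 4; python3 arc.py 157.3 1.5 4; python3 arc.py 163.3 1.5 4;python3 arc.py 169.3 1.5 4;python3 arc.py 175.3 1.5 4
python3 -m pendant '[[[-1.9,-3.6,0,0,0,1.5,0.33],[-3.8,-7.2,0,0,0,3,0.33],[-5.6,-10.8,0,0,0,4.5,0.33],[-7.3,-14.5,0,0,0,6,0.33]]]'; python3 st.py
```

```text
[[-1.9, -3.6, 0, 0, 0, 1.5], [-3.7, -7.2, 0, 0, 0, 3.0], [-5.4, -10.9, 0, 0, 0, 4.5], [-7.0, -14.6, 0, 0, 0, 6.0]]
[[-1.5, -3.8, 0, 0, 0, 1.5], [-2.9, -7.6, 0, 0, 0, 3.0], [-4.3, -11.4, 0, 0, 0, 4.5], [-5.5, -15.3, 0, 0, 0, 6.0]]
[[-1.1, -3.9, 0, 0, 0, 1.5], [-2.1, -7.8, 0, 0, 0, 3.0], [-3.0, -11.8, 0, 0, 0, 4.5], [-3.8, -15.8, 0, 0, 0, 6.0]]
[[-0.7, -4.0, 0, 0, 0, 1.5], [-1.3, -8.0, 0, 0, 0, 3.0], [-1.8, -12.0, 0, 0, 0, 4.5], [-2.2, -16.1, 0, 0, 0, 6.0]]
[[-0.3, -4.0, 0, 0, 0, 1.5], [-0.5, -8.1, 0, 0, 0, 3.0], [-0.5, -12.2, 0, 0, 0, 4.5], [-0.5, -16.2, 0, 0, 0, 6.0]]
t: 17.6
tcp_pos: [0.4629, 0.0707, 0.1778]
orientation: [-0.998, 1.495, -1.497]
ft_force: [2.4, 2.1, -1.9]
finger_gap: 0.33
ang 157.26 rad 156.3 yaw 157.3 pull 2.8 radial -1.4 Mz -0.04 t 17.60
```

```bash

python3 -m pendant '[[[-1.4,-3.8,0,0,0,1.5,0.33],[-2.7,-7.6,0,0,0,3,0.33],[-4,-11.4,0,0,0,4.5,0.33],[-5.2,-15.3,0,0,0,6,0.33]]]'; python3 st.py
python3 -m pendant '[[[-1.1,-3.9,0,0,0,1.5,0.33],[-2.1,-7.8,0,0,0,3,0.33]]]'; python3 st.py
```

```text
t: 18.0
tcp_pos: [0.4577, 0.0562, 0.1777]
orientation: [-1.06, 1.42, -1.422]
ft_force: [1.7, 3.7, -1.8]
finger_gap: 0.331
ang 162.92 rad 156.2 yaw 163.3 pull 4.0 radial -0.6 Mz -0.03 t 18.00
t: 18.2
tcp_pos: [0.4555, 0.0484, 0.1777]
orientation: [-1.089, 1.382, -1.384]
ft_force: [0.8, 5.4, -1.5]
finger_gap: 0.329
ang 165.88 rad 156.2 yaw 166.3 pull 5.4 radial 0.6 Mz -0.02 t 18.20
```

```bash

python3 -m pendant '[[[-0.9,-3.9,0,0,0,1.5,0.33],[-1.7,-7.9,0,0,0,3,0.33]]]'; python3 st.py
python3 -m pendant '[[[-0.7,-4,0,0,0,1.5,0.33],[-1.3,-8,0,0,0,3,0.33]]]'; python3 st.py
```

```text
t: 18.4
tcp_pos: [0.4538, 0.0405, 0.1777]
orientation: [-1.118, 1.345, -1.347]
ft_force: [1.5, 5.5, -0.4]
finger_gap: 0.335
ang 168.84 rad 156.2 yaw 169.3 pull 5.7 radial -0.4 Mz 0.01 t 18.40
t: 18.6
tcp_pos: [0.4524, 0.0325, 0.1777]
orientation: [-1.146, 1.307, -1.309]
ft_force: [-0.3, 4.7, -1.5]
finger_gap: 0.329
ang 171.82 rad 156.2 yaw 172.3 pull 4.6 radial 0.9 Mz 0.01 t 18.60
```

```bash

python3 -m pendant '[[[-0.5,-4,0,0,0,1.5,0.33],[-0.8,-8.1,0,0,0,3,0.33]]]'; python3 st.py
```

```text
t: 18.8
tcp_pos: [0.4515, 0.0245, 0.1777]
orientation: [-1.173, 1.269, -1.271]
ft_force: [-1.3, 4.7, -0.4]
finger_gap: 0.331
ang 174.79 rad 156.2 yaw 175.3 pull 4.5 radial 1.7 Mz -0.04 t 18.80
```

```bash

python3 -m pendant '[[[-0.1,-4,0,0,0,1.5,0.33],[-0.2,-8.1,0,0,0,3,0.33]]]'; python3 st.py
python3 arc.py 178.3 1.5 2;python3 arc.py 181.3 1.5 2;python3 arc.py 184.3 1.5 2;python3 arc.py 187.3 1.5 2;python3 arc.py 190.3 1.5 2;python3 arc.py 193.3 1.5 2;python3 arc.py 196.3 1.5 2
```

```text
t: 19.0
tcp_pos: [0.451, 0.0164, 0.1776]
orientation: [-1.199, 1.231, -1.232]
ft_force: [-2.1, 6.1, 1.6]
finger_gap: 0.33
ang 177.77 rad 156.1 yaw 178.3 pull 6.0 radial 2.4 Mz 0.00 t 19.00
[[-0.1, -4.1, 0, 0, 0, 1.5], [-0.0, -8.1, 0, 0, 0, 3.0]]
[[0.1, -4.1, 0, 0, 0, 1.5], [0.4, -8.1, 0, 0, 0, 3.0]]
[[0.4, -4.0, 0, 0, 0, 1.5], [0.8, -8.1, 0, 0, 0, 3.0]]
[[0.6, -4.0, 0, 0, 0, 1.5], [1.2, -8.0, 0, 0, 0, 3.0]]
[[0.8, -4.0, 0, 0, 0, 1.5], [1.7, -7.9, 0, 0, 0, 3.0]]
[[1.0, -3.9, 0, 0, 0, 1.5], [2.1, -7.8, 0, 0, 0, 3.0]]
[[1.2, -3.9, 0, 0, 0, 1.5], [2.5, -7.7, 0, 0, 0, 3.0]]
```

```bash

python3 -m pendant '[[[0.1,-4.1,0,0,0,1.5,0.33],[0.2,-8.1,0,0,0,3,0.33]]]'; python3 st.py
```

```text
t: 19.2
tcp_pos: [0.4511, 0.0082, 0.1776]
orientation: [-1.224, 1.192, -1.193]
ft_force: [-2.5, 5.8, 2.3]
finger_gap: 0.332
ang 180.76 rad 155.9 yaw 181.3 pull 5.9 radial 2.4 Mz -0.01 t 19.20
```

```bash

python3 -m pendant '[[[0.2,-4,0,0,0,1.5,0.33],[0.5,-8.1,0,0,0,3,0.33]]]'; python3 st.py
```

```text
t: 19.4
tcp_pos: [0.4515, 0.0001, 0.1775]
orientation: [-1.248, 1.154, -1.155]
ft_force: [-3.3, 5.1, 0.7]
finger_gap: 0.33
ang 183.74 rad 155.8 yaw 184.3 pull 5.3 radial 2.9 Mz 0.05 t 19.40
```

```bash

python3 -m pendant '[[[0.4,-4,0,0,0,1.5,0.33],[0.8,-8.1,0,0,0,3,0.33]]]'; python3 st.py
```

```text
t: 19.6
tcp_pos: [0.4523, -0.008, 0.1775]
orientation: [-1.271, 1.115, -1.116]
ft_force: [-3.4, 4.8, 1.5]
finger_gap: 0.331
ang 186.75 rad 155.8 yaw 187.3 pull 5.1 radial 2.8 Mz 0.05 t 19.60
```

```bash

python3 -m pendant '[[[0.6,-4,0,0,0,1.5,0.33],[1.2,-8,0,0,0,3,0.33]]]'; python3 st.py
```

```text
t: 19.8
tcp_pos: [0.4535, -0.0161, 0.1775]
orientation: [-1.293, 1.076, -1.077]
ft_force: [-3.1, 4.8, 1.8]
finger_gap: 0.331
ang 189.75 rad 155.8 yaw 190.3 pull 5.3 radial 2.3 Mz -0.01 t 19.80
```

```bash

python3 -m pendant '[[[0.8,-4,0,0,0,1.5,0.33],[1.7,-7.9,0,0,0,3,0.33]]]'; python3 st.py
```

```text
t: 20.0
tcp_pos: [0.455, -0.0238, 0.1775]
orientation: [-1.314, 1.037, -1.037]
ft_force: [-5.0, 6.4, 4.0]
finger_gap: 0.33
ang 192.65 rad 155.7 yaw 193.3 pull 7.3 radial 3.4 Mz -0.04 t 20.00
```

```bash

python3 -m pendant '[[[1,-3.9,0,0,0,1.5,0.33],[2.1,-7.8,0,0,0,3,0.33]]]'; python3 st.py
```

```text
t: 20.2
tcp_pos: [0.457, -0.0313, 0.1774]
orientation: [-1.335, 0.997, -0.997]
ft_force: [-6.3, 7.3, 3.8]
finger_gap: 0.332
ang 195.49 rad 155.7 yaw 196.3 pull 8.7 radial 4.1 Mz -0.00 t 20.20
```

Pull is rising (5.3, 7.3, 8.7 N), so the clip has been met. Smaller steps now.

```bash

python3 -m pendant '[[[0.7,-2.6,0,0,0,1,0.33]]]'; python3 st.py; python3 pic.py d1
```

```text
t: 20.3
tcp_pos: [0.4577, -0.0339, 0.1774]
orientation: [-1.341, 0.984, -0.984]
ft_force: [-5.8, 8.2, 4.1]
finger_gap: 0.329
ang 196.49 rad 155.7 yaw 197.3 pull 9.5 radial 3.2 Mz 0.01 t 20.30
```

View pics/d1.png

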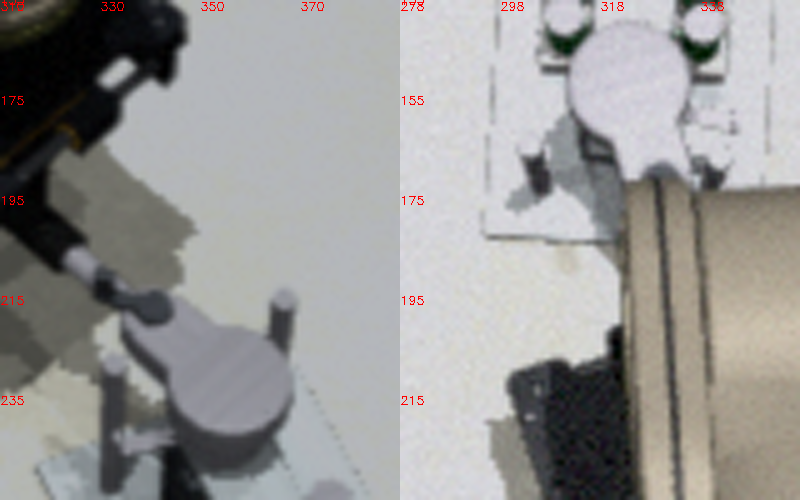

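The clip end at about (333,242) has shifted slightly. One more small step to reach the middle of the firm range.

```bash

python3 -m pendant '[[[0.5,-1.6,0,0,0,0.6,0.33]]]'; python3 st.py;python3 -m pendant '[[[0,0,0,0,0,0,0.33],[0,0,0,0,0,0,0.33]]]'; python3 st.py
```

```text
t: 20.5
tcp_pos: [0.4582, -0.0352, 0.1774]
orientation: [-1.344, 0.977, -0.976]
ft_force: [-5.7, 8.3, 3.3]
finger_gap: 0.33
ang 197.00 rad 155.6 yaw 197.9 pull 9.6 radial 3.0 Mz 0.01 t 20.50
t: 20.7
tcp_pos: [0.4582, -0.0354, 0.1774]
orientation: [-1.345, 0.977, -0.977]
ft_force: [-5.6, 7.6, 2.1]
finger_gap: 0.333
ang 197.08 rad 155.7 yaw 197.9 pull 8.9 radial 3.1 Mz 0.00 t 20.70
```

```bash

python3 -m pendant '[[[0,0,0,0,0,0,0.33],[0,0,0,0,0,0,0.33],[0,0,0,0,0,0,0.33]]]'; python3 st.py
python3 -m pendant '[[[0,0,0,0,0,0,0.6],[0,0,0,0,0,0,0.6],[0,0,0,0,0,0,0.6],[0,0,0,0,0,0,0.6],[0,0,0,0,0,0,0.6]]]'; python3 st.py
python3 -m pendant '[[[0,0,8,0,0,0,0.6],[0,0,16,0,0,0,0.6],[0,0,30,0,0,0,0.6],[0,0,50,0,0,0,0.6],[0,0,75,0,0,0,0.6],[0,0,100,0,0,0,0.6],[0,0,125,0,0,0,0.6],[0,0,140,0,0,0,0.6]]]'; python3 st.py
python3 -m pendant '[[[-10,-30,0,0,0,0,0.6],[-20,-60,0,0,0,0,0.6],[-30,-90,0,0,0,0,0.6],[-40,-120,0,0,0,0,0.6],[-50,-150,0,0,0,0,0.6],[-60,-180,0,0,0,0,0.6],[-70,-210,0,0,0,0,0.6],[-70,-215,0,0,0,0,0.6]]]'; python3 pic.py e1; python3 - <<'E'
from plant import grab_frame
import cv2
cv2.imwrite("pics/e2.png",grab_frame("top")["color"][:,:,::-1])
E
```

```text
t: 21.0
tcp_pos: [0.4582, -0.0354, 0.1774]
orientation: [-1.345, 0.977, -0.977]
ft_force: [-5.8, 6.4, 2.9]
finger_gap: 0.332
ang 197.08 rad 155.7 yaw 197.9 pull 7.8 radial 3.7 Mz -0.02 t 21.00
t: 21.5
tcp_pos: [0.4593, -0.0371, 0.1777]
orientation: [-1.344, 0.976, -0.98]
ft_force: [0.2, 0.3, -0.5]
finger_gap: 0.59
ang 197.79 rad 155.2 yaw 197.8 pull 0.2 radial -0.3 Mz -0.03 t 21.50
t: 22.3
tcp_pos: [0.4595, -0.0367, 0.3205]
orientation: [-1.342, 0.973, -0.981]
ft_force: [0.1, -0.4, -0.8]
finger_gap: 0.603
ang 197.66 rad 154.8 yaw 197.8 pull -0.4 radial 0.1 Mz -0.00 t 22.30
t: 23.1
tcp_pos: [0.3874, -0.2551, 0.3186]
orientation: [-1.342, 0.979, -0.984]
ft_force: [0.5, -0.0, -0.1]
finger_gap: 0.601
```

View pics/e1.png

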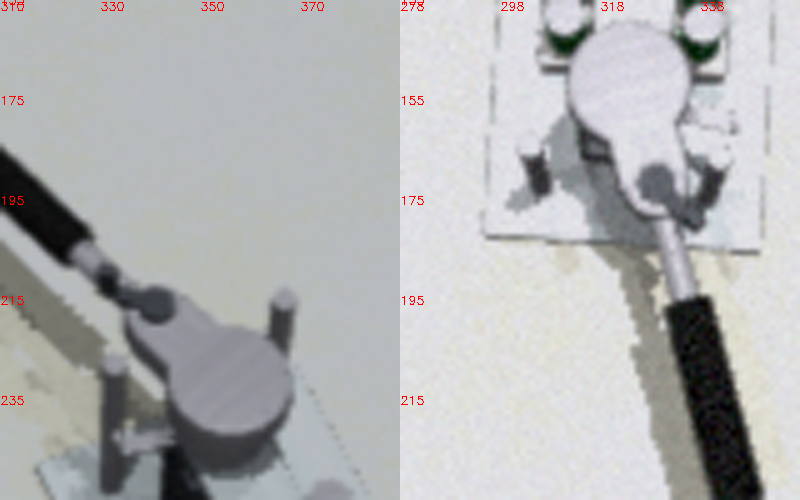

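View pics/e2.png

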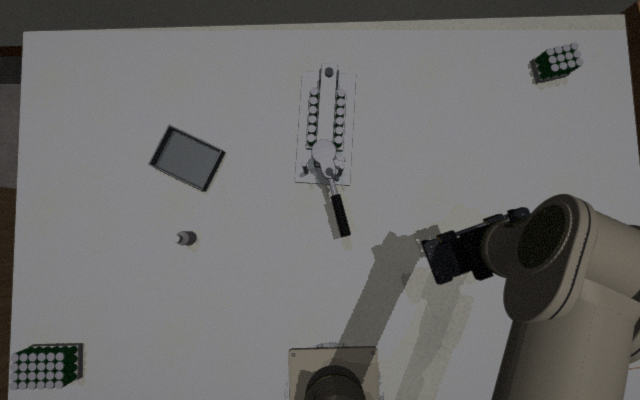

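The lever stays on loosen: in the top view its tail lies further anticlockwise than the handle. The tray and bottle are unmoved; the tape is hidden behind the arm. I'll compare the clip with its first picture.

```bash
python3 - <<'E'
from h import *
from plant import grab_frame
f=grab_frame("scene"); n=f["color"][:,:,::-1].copy(); cv2.imwrite("pics/e3full.png",n); o=cv2.imread("pics/scene0.png")
def c(i): return cv2.resize(np.clip(i[228:258,322:352]*1.9,0,255).astype('uint8'),None,fx=13,fy=13,interpolation=2)
cv2.imwrite("pics/e3.png",np.hstack([c(o),c(n)]))
H=np.array([.607,.0103])
for deg in (0,): pass
t0=onz(f,333.4,242.6,.097)[:2]; print(t0, np.linalg.norm(t0-H), np.degrees(np.arctan2(*(t0-H)[::-1])))
d=t0-H; a=np.arctan2(d[1],d[0])
for mm in(0,2,4,6): 
  b=a+mm/52; print(mm,proj(f,[*(H+.052*np.array([np.cos(b),np.sin(b)])),.097]))
E
```

```text
[ 0.58935001 -0.03873403] 0.05211389445761736 -109.7965379019073
0 [333.44677407 242.59343072]
2 [333.60235358 243.31712201]
4 [333.78963142 244.03661951]
6 [334.00841265 244.75082898]
```

View pics/e3.png

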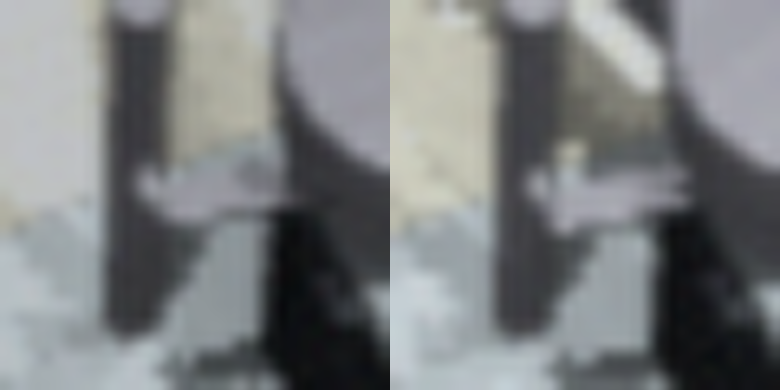

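View pics/e3full.png

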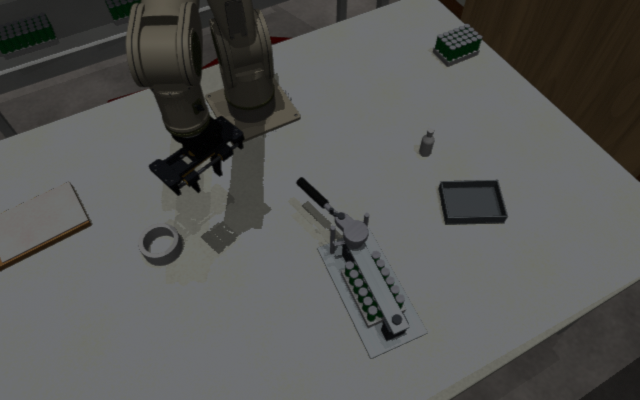

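The clip's lower edge has moved about 1 px, roughly 3 mm as expected. The tape, bottle and tray are unmoved, and the arm is clear.

```bash
python3 -c "
from plant import close_job
print(close_job())"
```

```text
the job is handed in; nothing more can be done
None
```

The bolt is up firmly against its spring clip, the lever is still on loosen, and I handed the job in at about 23 s of the 72 s limit.

- **Lever:** I flipped it from about −0.5 to +0.5 rad with the closed fingertips. The first push stopped at about +0.2 to +0.3, so I went back and finished it. The force readings I took stayed at about 7 N or below, well under the 30 N breaking load.
- **Handle:** One stroke anticlockwise, one ratchet back, then a second stroke. The pull was about 5 N while the bolt turned. It rose to about 9.6 N when the clip was met, and I stopped there.
- **Last checks:**
  - **Pull:** While paused it read 8.9 N at first, slightly above the stated 5 to 8 N, and settled to 7.8 N. There was also a 3 to 4 N force along the handle from friction at the pads, which I left out of the pull figure.
  - **Clip:** The pictures show it moved about 1 pixel, roughly 3 mm, which is close to the limit of what the camera can resolve.
  - **Surroundings:** The lever was still on loosen after release. The tape, bottle and tray look unmoved, and the arm was clear and touching nothing.

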